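# Index the plating turntable to 90 degrees

### The job

Turn the plating turntable, which has a crank knob, to its 90 degree stop: its red pointer must rest in the third click counter-clockwise (seen from above) from the broad blue zero mark on the base. The culture dish riding on the disc must stay in its place, flat between its lugs. Let go when done.

Things in the scene. Friction and masses are not known exactly. Their poses are not given: they have to be found in the camera images.
- turntable: Fixed round white base of the plating turntable, 220 mm across, 24 mm high, standing on the worktop; it cannot move or tip. Origin: on the worktop (z = 0) on the turning axis, which is vertical. Its +x axis points from the centre to the broad blue zero mark (24 mm wide) on the rim; 11 thin black ticks follow every 30 degrees round the ring. On it turns a grey disc, 176 mm across, top 36 mm above the worktop, with a red pointer reaching from the dish to the scale ring.
- swivel (a joint): Angle of the disc in rad: 0 when the red pointer stands at the blue zero mark, growing counter-clockwise seen from above; the third click is 1.571. The disc clicks in at every tick, each 30 degrees (0.524): a spring pulls it into the nearest click when it is let go, and leaving a click takes about 0.2 N m (2 to 4 N at the knob). It begins at rest in the zero click; the base itself stands turned differently each time. Stops at -2.6 and 2.6.
- knob_grip (a point): Point on the axis of the black crank knob, at the height to grip it, 82 mm above the worktop. The knob is an upright cylinder 24 mm across, from 60 to 99 mm above the worktop, and spins freely on a thin steel pin, so that a gripper need not turn with it. It stands on the disc 75 mm from the turning axis, just opposite the red pointer.
- dish: Closed petri dish of pink agar, 91 mm across and 17 mm high, loose on the middle of the disc between four black lugs 9 mm high, with 3 mm of play; its lid's top is 53 mm above the worktop. Origin: centre of its underside, z up.
There are look-alikes about, which are no part of the job. Leave any brown, green or purple look-alike of the dish alone.

How it is judged:
By the outcome, as a careful person would: the job done as asked, in the order asked, and still so for the second after the job is handed in, with the robot touching nothing.
It also fails if it takes over 32 s, if anything falls off the work surface, if the arm or the gripper's body presses on something with over 40 N, if the wrist force passes 120 N, or if a joint passes its speed limit or range.

### The arm

A 6-joint arm with a two-finger parallel gripper is mounted at the origin on a cart in front of the work surface, level with it; the furniture and walls round the work are solid. World frame = base frame: x ahead of the robot, y to its left, z up, the work surface at z = 0. Lengths are in mm, angles in rad, forces in N, time in s.
With the tool pointing down it reaches from about 350 to 875 mm from the base axis. Payload 4.2 kg.
Tool frame: the origin (TCP) lies at the very end of the fingers, on their centre line; the grasp point (between the pads) lies 19 mm behind it (arm.tcp_to_grasp is the x of the grasp point in the tool frame, in mm); x points along the fingers, z is the direction in which the jaws open and shut, and the axes are right-handed (so a half turn about x gives the same grasp; the last joint's range is limited). The gripper opens to 85 mm and grips with 20 to 120 N. Pads are 22 mm wide; open, the fingers measure 114 mm over their backs; the gripper's body (76 mm by 85 mm) begins 54 mm behind the grasp point. The pads swing forward as they close: fully open they stand 13 mm farther back than shut.
Start: joints at [-1.079, 0.385, 0.008, 0, -1.194, -0.259], TCP at [144.207, -608.115, 195.012] pointing down, gripper open.
Joint ranges: [-3.14, 3.14], [-1.21, 2.06], [-1.07, 1.41], [-3.16, 2.05], [-2.99, -0.16], [-3.1, 3.1]. Speed limits (rad/s): [2.79, 2.79, 3.14, 3.14, 3.14, 3.14].

### API

Orientations are given as a unit quaternion [x, y, z, w].
In Python, from bench import status, get_image, job, arm gives the robot as it stands.
- The arm moves only by the tool apply_moves, never from a script. Its argument "targets" is text: rows parted by semicolons, each of 5 numbers parted by spaces: the shift along the tool's x, y, z in mm, then the turn about the tool's x in degrees, then the gripper's target within -1 to 1 (shut at 1, half-way at 0, fully open at -1). In form: dx dy dz spin hand; .... A call has 1 to 10 rows; each row is the pose to reach, as a shift and turn from the pose commanded when the call began, along the tool's axes at that moment; what a row does not reach only later rows make up. A row lasts 1/12 s, in which the tool goes at most 41.7 mm and 7.16 degrees, less where a joint would pass 70% of its speed; a pose out of reach is approached as far as the arm can. A call with a gripper value outside its range is refused whole. The fingers move at their own pace and stop on an object; the grip force is fixed at half the most. Time passes only in rows, so rows that repeat a pose let the fingers close. It gives the time, the measured TCP pose, the force and the opening at its end, in the units of the state.
- status.read_state(): the state, without advancing time (a new reading comes with each control period).
- get_image(name): name is "scene" or "top" or "wrist"; returns a dict with "img" (384x512x3 uint8, red, green, blue), "mtx" (3x3 intrinsics, pixels), "world_from_camera" (4x4, takes a point from camera to world coordinates). Camera axes: x right, y down, z forward; pixel columns grow to the right and rows downward; lengths in mm; the calibration is good to about 2 mm. A picture is of the moment at which its call begins. There is no depth.
- job.job_done(): hands the job in, once; it reports no verdict.
The state is a dict: "clock": time; "joints": joint angles; "joint_vel": joint speeds; "joint_efforts": joint torques, N m; "position": TCP position; "ee_rot": TCP orientation; "contact_force": force on the tool from outside, world axes, zero at the start; "wrist_torque": the same for the moment, N m; "gripper_width": finger opening in mm.
Only numpy, scipy, OpenCV 4.12 (cv2) and the standard library are available. Lean on these libraries where they do the work, as an engineer would, in place of code of your own. Each camera call takes 0.05 s, during which the arm holds its last target.

## Working session

There is one attempt and no reset: what is moved stays moved. The work goes in short steps, Python scripts to look and compute and a tool call to move; the robot and the scene stay as the last step left them, time stands still between calls to the robot, and variables do not carry over. Pictures are saved under pics/ and viewed, and the job is handed in when it is done.

Besides the shell and the picture viewer there is one more tool, called after "Request:" as name(argument=value, ...) on one line, values as JSON. apply_moves: Moves the arm, as the interface text tells. Its arguments: {"type":"object","properties":{"targets":{"type":"string"}},"required":["targets"]}

```bash
mkdir -p pics
python3 - <<'E'
from bench import status,get_image,arm
import cv2,numpy as np
s=status.read_state();print(s)
print([a for a in dir(arm) if a[0]!='_'])
for n in("scene","top","wrist"):
    d=get_image(n);cv2.imwrite(f"pics/{n}0.png",d["img"][:,:,::-1]);print(n,d["mtx"].tolist(),d["world_from_camera"].round(3).tolist())
E
```

```text
{'clock': 0.0, 'joints': array([-1.07939814e+00,  3.85538155e-01,  6.62916884e-03, -4.91148643e-04,
       -1.19397497e+00, -2.58584692e-01]), 'joint_vel': array([ 9.73630995e-05, -9.29090137e-04,  8.66325509e-04,  9.97421660e-04,
       -1.97652549e-04,  1.82272708e-04]), 'joint_efforts': array([-1.18711683e-03, -3.92292309e+01,  1.88396055e+01,  4.18624520e+00,
       -4.82997260e-03,  3.08143527e-06]), 'position': array([ 144.05243021, -607.50068695,  193.93523219]), 'ee_rot': array([-0.55403575,  0.4381517 ,  0.55526056,  0.43903666]), 'contact_force': array([0.48563516, 0.47226031, 0.06900604]), 'wrist_torque': array([-0.01931536, -0.01284462, -0.01285119]), 'gripper_width': 85.4065932090865}
['IKError', 'tcp_to_grasp']
scene [[377.75102905411416, 0.0, 255.27129467685563], [0.0, 377.75102905411416, 190.4324563491594], [0.0, 0.0, 1.0]] [[0.493, -0.383, 0.782, -179.519], [-0.87, -0.242, 0.43, -436.768], [0.025, -0.891, -0.452, 453.609], [0.0, 0.0, 0.0, 1.0]]
top [[387.80363259827897, 0.0, 259.941227717001], [0.0, 387.80363259827897, 196.09063107525438], [0.0, 0.0, 1.0]] [[0.019, -0.993, 0.115, 408.847], [-0.999, -0.023, -0.034, -50.218], [0.037, -0.114, -0.993, 909.429], [0.0, 0.0, 0.0, 1.0]]
wrist [[302.4858414238419, 0.0, 260.52485233373585], [0.0, 302.4858414238419, 189.80272931267447], [0.0, 0.0, 1.0]] [[-0.232, 0.939, 0.255, 80.542], [0.973, 0.223, 0.063, -623.553], [0.003, 0.263, -0.965, 372.775], [0.0, 0.0, 0.0, 1.0]]
```

View pics/scene0.png

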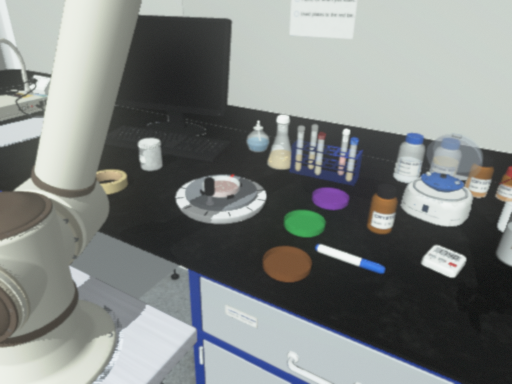

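View pics/top0.png

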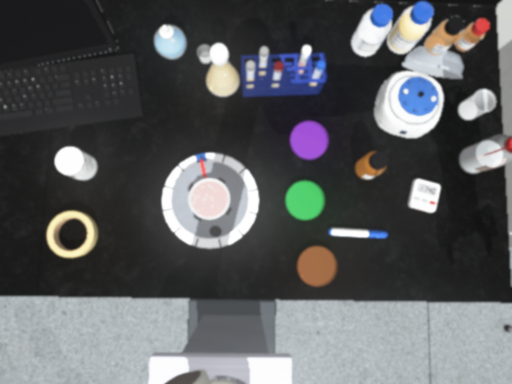

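The top view shows the turntable centred at about (210,200), the blue mark and red pointer at (202,158), and the knob at (216,231). Next I measure these.

```bash
cat > h.py <<'E'
import numpy as np,cv2
from bench import status,get_image
def ray(d,px,z):
    px=np.atleast_2d(px).astype(float);K=d["mtx"];T=d["world_from_camera"]
    v=np.c_[(px[:,0]-K[0,2])/K[0,0],(px[:,1]-K[1,2])/K[1,1],np.ones(len(px))]@T[:3,:3].T
    o=T[:3,3];return o+v*((z-o[2])/v[:,2])[:,None]
def proj(d,p):
    T=np.linalg.inv(d["world_from_camera"]);q=T[:3,:3]@np.array(p,float)+T[:3,3];q=d["mtx"]@q;return q[:2]/q[2]
E
python3 - <<'E'
from h import *
d=get_image("top");im=d["img"].astype(int);R,G,B=im[...,0],im[...,1],im[...,2]
roi=np.zeros(R.shape,bool);roi[140:260,150:270]=1
m=((im.sum(2)>180)&roi).astype(np.uint8)
cs,_=cv2.findContours(m,cv2.RETR_EXTERNAL,cv2.CHAIN_APPROX_NONE);c=max(cs,key=cv2.contourArea)[:,0]
h=cv2.convexHull(c)[:,0];P=ray(d,c,24)[:,:2]
(cx,cy),r=cv2.minEnclosingCircle(P.astype(np.float32));
A=np.c_[2*P,np.ones(len(P))];s=np.linalg.lstsq(A,(P**2).sum(1),rcond=None)[0];print("circ",s[:2],np.sqrt(s[2]+s[0]**2+s[1]**2),cx,cy,r)
C=s[:2]
def cen(mm,z,n):
    ys,xs=np.nonzero(mm&roi);p=ray(d,[xs.mean(),ys.mean()],z)[0,:2];v=p-C;print(n,len(xs),xs.mean(),ys.mean(),p,np.hypot(*v),np.degrees(np.arctan2(v[1],v[0])))
cen((B>R+50)&(B>G+20),24,"blue")
cen((R>150)&(G<110)&(B<110),36,"red")
k=(im.sum(2)<180);k2=np.zeros_like(roi);k2[215:243,200:232]=1;cen(k&k2,85,"knob")
print(proj(d,[*C,36]))
img=d["img"][135:265,145:275,::-1];cv2.imwrite("pics/topz.png",cv2.resize(img,None,fx=4.5,fy=4.5,interpolation=cv2.INTER_CUBIC))
E
```

```text
circ [495.85318093  21.97858532] 121.35850278601296 490.84210205078125 19.297470092773438 131.96653747558594
blue 57 200.42105263157896 156.08771929824562 [601.55468917  58.62900755] 111.87520857352683 19.123226152961504
red 20 203.0 169.7 [567.58448973  50.17635975] 77.07460765334771 21.45992585511104
knob 0 nan nan [nan nan] nan nan
[214.41975271 201.35404444]<stdin>:11: RuntimeWarning: Mean of empty slice.
  ret = ret.dtype.type(ret / rcount)
```

View pics/topz.png

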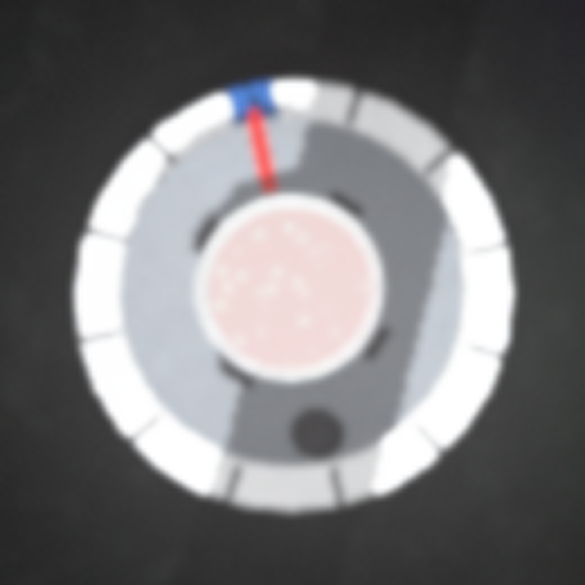

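View pics/wrist0.png

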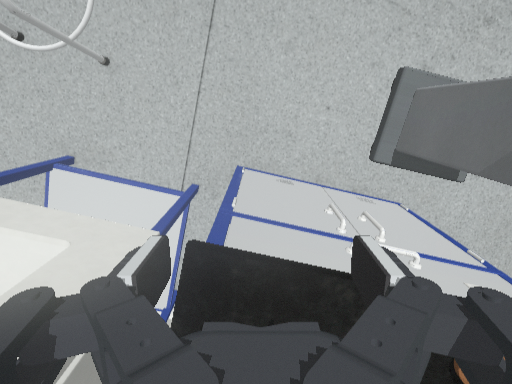

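Run:
```python
from h import *
d=get_image("top");im=d["img"].astype(int);R,G,B=im[...,0],im[...,1],im[...,2]
print(im[200,155],im[231,215])
roi=np.zeros(R.shape,bool);roi[140:260,150:270]=1
m=((im.sum(2)>420)&roi).astype(np.uint8)
cs,_=cv2.findContours(m,cv2.RETR_EXTERNAL,cv2.CHAIN_APPROX_NONE);c=max(cs,key=cv2.contourArea)
c=cv2.convexHull(c)[:,0];P=ray(d,c,24)[:,:2]
A=np.c_[2*P,np.ones(len(P))];s=np.linalg.lstsq(A,(P**2).sum(1),rcond=None)[0];print("circ",s[:2],np.sqrt(s[2]+s[0]**2+s[1]**2))
C=s[:2]
def cen(mm,z,n):
    ys,xs=np.nonzero(mm&roi);p=ray(d,[xs.mean(),ys.mean()],z)[0,:2];v=p-C;print(n,len(xs),xs.mean(),ys.mean(),p,np.hypot(*v),np.degrees(np.arctan2(v[1],v[0])))
cen((B>R+50)&(B>G+20),24,"blue")
cen((R>150)&(G<110)&(B<110),36,"red")
k=(im.sum(2)<290);k2=np.zeros_like(roi);k2[223:238,207:224]=1;cen(k&k2,95,"knob")
p=(R>G+12)&(R>190)&(G>150);cen(p,53,"dish")
```

```text
[56 55 56] [79 77 79]
circ [500.73478939  33.13546812] 111.12725513540249
blue 57 200.42105263157896 156.08771929824562 [601.55468917  58.62900755] 103.99313796901593 14.190483422102243
red 20 203.0 169.7 [567.58448973  50.17635975] 68.98749468966308 14.300898697692952
knob 89 215.0561797752809 230.80898876404495 [428.31235488  13.79311212] 74.96089484254688 -165.04664333404497
dish 997 209.10531594784354 197.72818455366098 [501.9552204  32.5463431] 1.355182699800765 -25.767478181141406
```

```bash
cat >> h.py <<'E'
from scipy.spatial.transform import Rotation as Ro
C=np.array([500.7,33.1]);A0=14.6
def knob(sw): 
    a=np.radians(A0+180+sw);return C+75*np.array([np.cos(a),np.sin(a)])
def plan(targets):
    """targets: (x,y,z) list + jaw heading deg (mod 180); prints tool-frame shifts"""
    s=status.read_state();R=Ro.from_quat(s["ee_rot"]).as_matrix();p=s["position"]
    print("pos",p.round(1),"x",R[:,0].round(3),"y",R[:,1].round(3),"z",R[:,2].round(3),"j",s["joints"].round(2),"F",s["contact_force"].round(1),"w",round(s["gripper_width"],1),s["clock"])
    for x,y,z,hd in targets:
        v=R.T@(np.array([x,y,z])-p)
        zh=np.degrees(np.arctan2(R[1,2],R[0,2]))
        # spin about tool x (down): positive spin lowers heading
        sp=-((hd-zh+90)%180-90)
        print(v.round(1),"spin",round(sp,1))
E
python3 -c "
from h import *
plan([(*knob(0),190,104.6),(*knob(0),63,104.6)]);print(knob(0),knob(90))"
```

```text
pos [ 144.1 -607.8  194.5] x [-0.     0.001 -1.   ] y [-0.973 -0.231  0.   ] z [-0.231  0.973  0.001] j [-1.08  0.39  0.01 -0.   -1.19 -0.26] F [0.4 0.7 0.8] w 85.5 0.25
[   5.  -419.8  539.8] spin -1.3
[ 132.  -419.8  539.6] spin -1.3
[428.12181221  14.19479813] [519.60520187 -39.47818779]
```

Request:
apply_moves(targets="0 -22 28 0 0.35; 0 -45 58 0 0.35; 0 -69 89 0 0.35; 0 -93 120 0 0.35; 0 -117 151 0 0.35; 0 -141 182 0 0.35; 0 -165 213 0 0.35; 0 -189 244 0 0.35; 0 -213 275 0 0.35; 0 -237 306 0 0.35")

```text
clock: 1.08
position: [304.4, -254.0, 195.2]
ee_rot: [0.555, -0.439, -0.554, -0.439]
contact_force: [0.5, 0.0, 0.5]
gripper_width: 27.9
```

Request:
apply_moves(targets="0 -24 31 0 0.35; 0 -48 62 0 0.35; 0 -72 93 0 0.35; 0 -96 124 0 0.35; 0 -120 155 0 0.35; 0 -144 186 0 0.35; 0 -168 217 -1.3 0.35; 0 -183 234 -1.3 0.35; 0 -183 234 -1.3 0.35; 0 -183 234 -1.3 0.35")

```text
clock: 1.92
position: [428.4, 15.2, 194.7]
ee_rot: [-0.56, 0.432, 0.56, 0.431]
contact_force: [0.5, -0.4, -0.4]
gripper_width: 27.9
```

```bash
python3 -c "
from h import *
plan([(*knob(0),120,104.6),(*knob(0),63,104.6)])
d=get_image('wrist');cv2.imwrite('pics/w1.png',d['img'][:,:,::-1])
print(proj(d,[*knob(0),99]),proj(d,[*C,53]))"
```

```text
pos [428.4  15.2 194.7] x [-0.001 -0.    -1.   ] y [-0.967 -0.255  0.001] z [-0.255  0.967  0.   ] j [ 0.42  0.04 -0.44 -0.   -1.09 -1.73] F [ 0.5 -0.4 -0.4] w 27.9 1.9167
[74.7  0.4 -0.9] spin 0.2
[131.7   0.4  -0.9] spin 0.2
[259.91369954 179.78107916] [259.73771039 234.37884255]
```

View pics/w1.png

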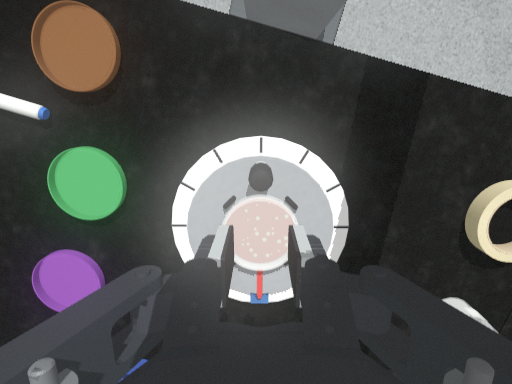

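The wrist view shows the knob top at (260,177), against (260,180) projected, so they agree. Next I descend with the fingers wider, then close to a loose cage.

Request:
apply_moves(targets="0 0 -1 0 -0.1; 0 0 -1 0 -0.1; 0 0 -1 0 -0.1; 20 0 -1 0 -0.1; 45 0 -1 0 -0.1; 70 0 -1 0 -0.1; 90 0 -1 0 -0.1; 110 0 -1 0 -0.1; 125 0 -1 0 -0.1; 131 0 -1 0 -0.1")

```text
clock: 2.8
position: [427.0, 12.1, 62.2]
ee_rot: [-0.559, 0.434, 0.56, 0.432]
contact_force: [-0.1, 0.0, -0.2]
gripper_width: 47.0
```

Request:
apply_moves(targets="0 0 0 0 0.0; 0 0 0 0 0.2; 0 0 0 0 0.35; 0 0 0 0 0.35; 0 0 0 0 0.35; 0 0 0 0 0.35")

```text
clock: 3.3
position: [428.9, 13.4, 64.6]
ee_rot: [0.56, -0.432, -0.559, -0.433]
contact_force: [-0.2, 0.3, -0.0]
gripper_width: 27.6
```

```bash
python3 -c "
from h import *
plan([(*knob(s),63,104.6+s) for s in range(0,110,6)])
d=get_image('wrist');cv2.imwrite('pics/w2.png',d['img'][:,:,::-1])"
```

```text
pos [428.9  13.4  64.6] x [ 0.001  0.001 -1.   ] y [-0.968 -0.253 -0.001] z [-0.253  0.968  0.   ] j [ 0.41  0.21 -0.63  0.   -0.73 -1.73] F [-0.2  0.3 -0. ] w 27.6 3.3
[1.6 0.6 1. ] spin 0.0
[ 1.6  0.2 -6.8] spin -6.0
[  1.6  -1.  -14.6] spin -12.0
[  1.6  -3.1 -22.2] spin -18.0
[  1.6  -5.9 -29.5] spin -24.0
[  1.6  -9.4 -36.5] spin -30.0
[  1.6 -13.7 -43.1] spin -36.0
[  1.6 -18.6 -49.2] spin -42.0
[  1.7 -24.2 -54.8] spin -48.0
[  1.7 -30.3 -59.7] spin -54.0
[  1.7 -36.9 -64. ] spin -60.0
[  1.7 -43.9 -67.6] spin -66.0
[  1.7 -51.2 -70.4] spin -72.0
[  1.7 -58.8 -72.4] spin -78.0
[  1.7 -66.5 -73.6] spin -84.0
[  1.7 -74.4 -74.1] spin -90.0
[  1.7 -82.2 -73.7] spin 84.0
[  1.7 -90.  -72.4] spin 78.0
[  1.8 -97.5 -70.4] spin 72.0
```

View pics/w2.png

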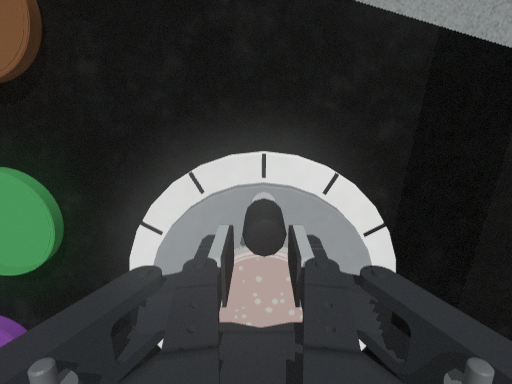

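```bash
python3 -c "
from h import *
d=get_image('wrist');k=knob(0)
for z in(60,82,99): print(z,proj(d,[*k,z]).round(0))
r=np.array([np.cos(np.radians(14.6)),np.sin(np.radians(14.6))]);t=np.array([-r[1],r[0]])
for a in(-11,11):
  for z in (63,101): print(a,z,proj(d,[*(k+r*a+t*14),z]).round(0),proj(d,[*(k+r*a-t*14),z]).round(0))
im=d['img'];cv2.imwrite('pics/w3.png',cv2.resize(im[150:350,180:350,::-1],None,fx=3,fy=3,interpolation=2))"
```

```text
60 [263. 213.]
82 [263. 226.]
99 [263. 238.]
-11 63 [285. 198.] [240. 197.]
-11 101 [291. 219.] [235. 219.]
11 63 [284. 230.] [241. 230.]
11 101 [290. 259.] [236. 259.]
```

View pics/w3.png

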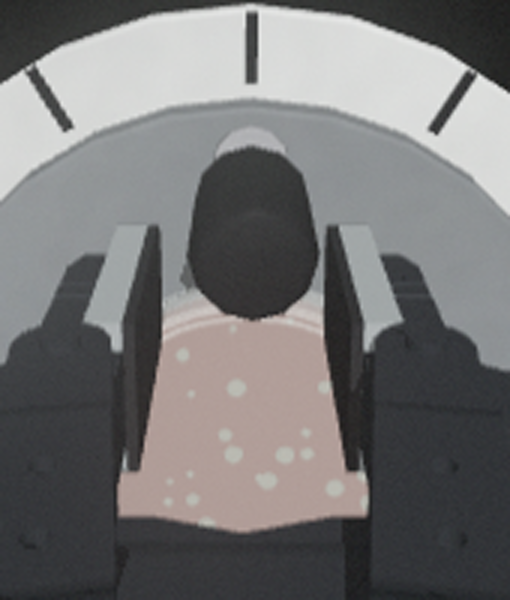

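```bash
python3 -c "
from h import *
d=get_image('scene');k=knob(0)
for z in(60,82,99): print(z,proj(d,[*k,z]).round(0))
s=status.read_state();T=np.linalg.inv(get_image('wrist')['world_from_camera']);print(T@np.r_[s['position'],1])
print(proj(d,s['position']))
im=d['img'];cv2.imwrite('pics/s3.png',cv2.resize(im[110:240,140:290,::-1],None,fx=4,fy=4,interpolation=2))
d=get_image('top');print(proj(d,s['position']));cv2.imwrite('pics/t3.png',cv2.resize(d['img'][135:265,145:275,::-1],None,fx=4,fy=4,interpolation=2))"
```

```text
60 [209. 194.]
82 [209. 186.]
99 [209. 179.]
[  0.38403585  16.25361999 189.66940093   1.        ]
[209.80141632 192.76195442]
[216.39186594 231.00193759]
```

View pics/s3.png

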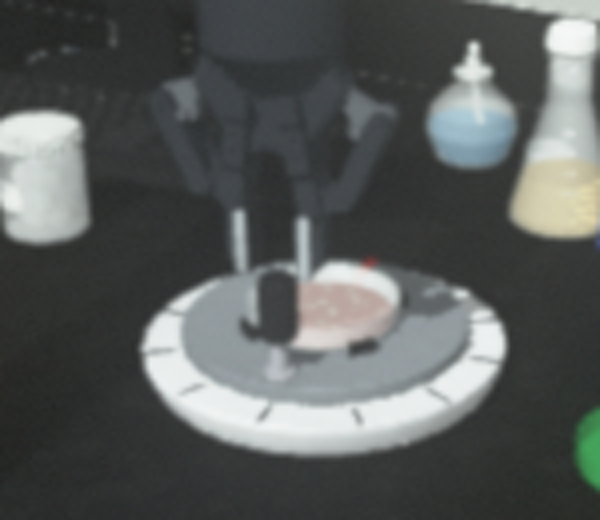

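View pics/t3.png

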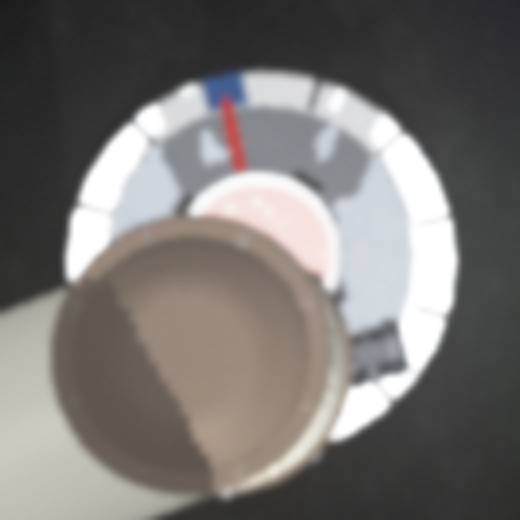

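```bash
python3 -c "
from h import *
w=get_image('wrist');s=get_image('scene')
st=status.read_state();R=Ro.from_quat(st['ee_rot']).as_matrix()
for z in (63,80,90,95,100,105,110,120):
  print(z,*[ray(w,p,z)[0,:2].round(1) for p in[(231.5,225),(291,225)]],ray(s,[(200.5,177.5)],z)[0,:2].round(1),ray(s,[(216,179)],z)[0,:2].round(1))
im=w['img'];cv2.imwrite('pics/w4.png',im[:,:,::-1])
print(st['position'])"
```

```text
63 [439.8  -3.3] [430.2  33.4] [484.5  81. ] [497.7  44.5]
80 [432.8  -3.3] [424.1  29.8] [455.6  58.5] [468.2  23.6]
90 [428.6  -3.4] [420.5  27.8] [438.6  45.2] [450.9  11.2]
95 [426.6  -3.4] [418.7  26.7] [430.1  38.6] [442.2   5.1]
100 [424.5  -3.4] [416.9  25.7] [421.6  32. ] [433.5  -1.1]
105 [422.4  -3.4] [415.1  24.7] [413.1  25.3] [424.9  -7.2]
110 [420.4  -3.4] [413.3  23.6] [404.6  18.7] [416.2 -13.4]
120 [416.2  -3.5] [409.7  21.6] [387.6   5.5] [398.9 -25.7]
[428.54566078  13.27084442  64.03914619]
```

The tips triangulate to z≈103, about 40 mm above the reported TCP, so the knob may not be between the pads at all. Closing the fingers will settle it.

Request:
apply_moves(targets="0 0 0 0 0.4; 0 0 0 0 0.5; 0 0 0 0 0.6; 0 0 0 0 0.6; 0 0 0 0 0.6")

```text
clock: 4.07
position: [428.5, 13.2, 64.0]
ee_rot: [-0.56, 0.432, 0.56, 0.432]
contact_force: [1.1, 0.2, -0.3]
gripper_width: 17.0
```

It closed to 17 mm, which is less than the knob's 24 mm. The fingertips really are about 40 mm above the reported TCP, so I reopen and go lower while watching the force.

Request:
apply_moves(targets="0 0 0 0 0.3; 0 0 0 0 0.1; 0 0 0 0 0.1; 0 0 0 0 0.1; 0 0 0 0 0.1; 5 0 0.5 0 0.1; 10 0 0.5 0 0.1; 10 0 0.5 0 0.1")

```text
clock: 4.73
position: [427.5, 13.4, 52.9]
ee_rot: [-0.559, 0.433, 0.56, 0.432]
contact_force: [0.4, -0.6, 0.1]
gripper_width: 38.6
```

```bash
python3 -c "
from h import *
plan([(*knob(0),40,104.6)])
w=get_image('wrist');cv2.imwrite('pics/w5.png',cv2.resize(w['img'][150:350,180:350,::-1],None,fx=3,fy=3,interpolation=2))"
```

```text
pos [427.5  13.4  52.9] x [-0.002 -0.001 -1.   ] y [-0.968 -0.252  0.002] z [-0.252  0.968 -0.   ] j [ 0.41  0.23 -0.65 -0.   -0.7  -1.73] F [ 0.4 -0.6  0.1] w 38.6 4.7333
[12.9 -0.8  0.6] spin 0.0
```

View pics/w5.png

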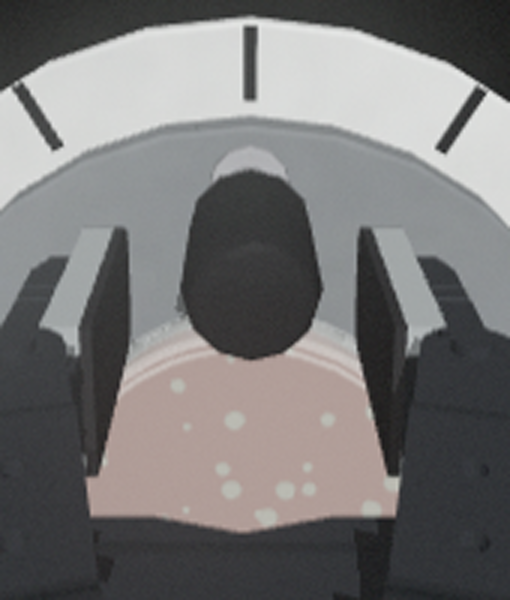

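Request:
apply_moves(targets="4 0 0.5 0 0.1; 8 0 0.5 0 0.1; 12 0 0.5 0 0.1; 16 0 0.5 0 0.1; 18 0 0.5 0 0.1; 18 0 0.5 0 0.1")

```text
clock: 5.28
position: [427.9, 14.0, 35.4]
ee_rot: [-0.559, 0.433, 0.56, 0.432]
contact_force: [-0.2, 0.2, -0.0]
gripper_width: 38.3
```

Request:
apply_moves(targets="0 0 0 0 0.2; 0 0 0 0 0.35; 0 0 0 0 0.5; 0 0 0 0 0.55; 0 0 0 0 0.6; 0 0 0 0 0.6")

```text
clock: 5.78
position: [428.5, 14.4, 36.4]
ee_rot: [0.56, -0.432, -0.56, -0.432]
contact_force: [-2.0, 1.7, 4.1]
gripper_width: 21.6
```

```bash
python3 -c "
from h import *
plan([(*knob(s),35,104.6+s) for s in range(0,99,6)])
w=get_image('wrist');cv2.imwrite('pics/w6.png',cv2.resize(w['img'][150:350,180:350,::-1],None,fx=3,fy=3,interpolation=2))"
```

```text
pos [428.5  14.4  36.4] x [ 0.001  0.    -1.   ] y [-0.968 -0.253 -0.001] z [-0.253  0.968  0.   ] j [ 0.42  0.26 -0.67  0.   -0.65 -1.73] F [-2.   1.7  4.1] w 21.6 5.7833
[ 1.4  0.5 -0.1] spin 0.0
[ 1.4  0.  -7.9] spin -6.0
[  1.4  -1.2 -15.7] spin -12.0
[  1.4  -3.2 -23.3] spin -18.0
[  1.4  -6.  -30.6] spin -24.0
[  1.4  -9.6 -37.6] spin -30.0
[  1.4 -13.8 -44.2] spin -36.0
[  1.4 -18.8 -50.3] spin -42.0
[  1.4 -24.3 -55.8] spin -48.0
[  1.4 -30.4 -60.8] spin -54.0
[  1.5 -37.  -65.1] spin -60.0
[  1.5 -44.  -68.6] spin -66.0
[  1.5 -51.3 -71.4] spin -72.0
[  1.5 -58.9 -73.5] spin -78.0
[  1.5 -66.6 -74.7] spin -84.0
[  1.5 -74.5 -75.1] spin -90.0
[  1.5 -82.3 -74.7] spin 84.0
```

View pics/w6.png

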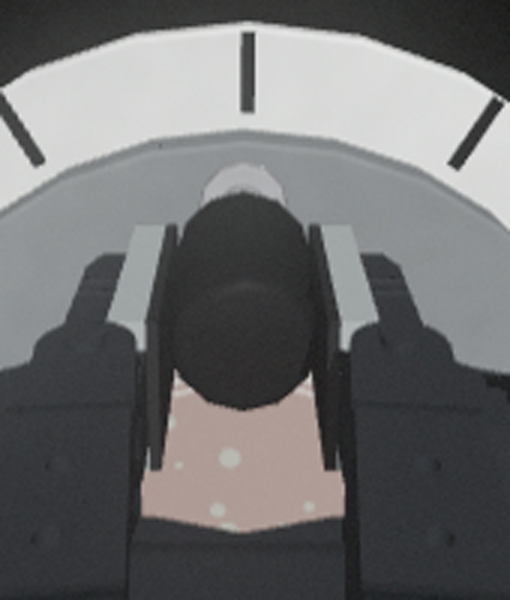

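The knob is now between the pads at 21.6 mm. I loosen slightly to a cage and follow the arc, 30° per call, turning the tool with it.

Request:
apply_moves(targets="0 -0.1 -3.9 -3 0.42; 0 -0.4 -7.8 -6 0.42; 0 -0.9 -11.7 -9 0.42; 0 -1.6 -15.6 -12 0.42; 0 -2.6 -19.4 -15 0.42; 0 -3.7 -23.2 -18 0.42; 0 -5 -26.9 -21 0.42; 0 -6.5 -30.5 -24 0.42; 0 -8.2 -34 -27 0.42; 0 -10 -37.5 -30 0.42")

```text
clock: 6.67
position: [447.4, -19.8, 35.7]
ee_rot: [-0.653, 0.272, 0.653, 0.272]
contact_force: [-1.7, 2.4, 0.4]
gripper_width: 25.1
```

```bash
python3 -c "
from h import *
plan([(*knob(s),35,104.6+s) for s in (30,)])
w=get_image('wrist');cv2.imwrite('pics/w7.png',w['img'][:,:,::-1])"
```

```text
pos [447.4 -19.8  35.7] x [-0. -0. -1.] y [-0.71  -0.704  0.   ] z [-0.704  0.71   0.   ] j [ 0.32  0.29 -0.62  0.   -0.66 -1.11] F [-1.7  2.4  0.4] w 25.1 6.6667
[ 0.7 -0.1  0.3] spin 0.2
```

View pics/w7.png

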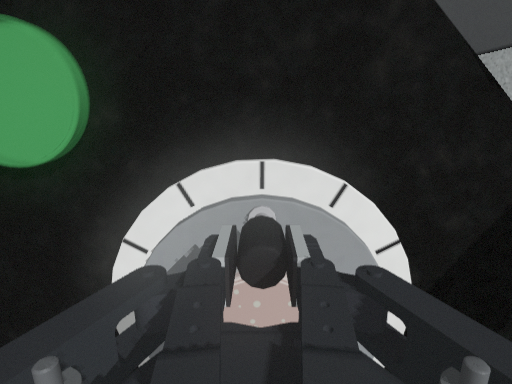

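The picture shows the knob still caged at (262,250), and the pin lines up with the tick at (262,175). I continue.

Request:
apply_moves(targets="0 -0.1 -3.9 -3 0.42; 0 -0.4 -7.8 -6 0.42; 0 -0.9 -11.7 -9 0.42; 0 -1.6 -15.6 -12 0.42; 0 -2.6 -19.4 -15 0.42; 0 -3.7 -23.2 -18 0.42; 0 -5 -26.9 -21 0.42; 0 -6.5 -30.5 -24 0.42; 0 -8.2 -34 -27 0.42; 0 -10 -37.5 -30 0.42")

```text
clock: 7.55
position: [481.0, -39.3, 35.7]
ee_rot: [-0.701, 0.094, 0.701, 0.094]
contact_force: [-2.8, 0.4, 1.1]
gripper_width: 24.8
```

```bash
python3 -c "
from h import *
plan([(*knob(s),35,104.6+s) for s in (60,)])"
```

```text
pos [481.  -39.3  35.7] x [-0. -0. -1.] y [-0.264 -0.965  0.   ] z [-0.965  0.264  0.   ] j [ 0.26  0.34 -0.54  0.   -0.69 -0.52] F [-2.8  0.4  1.1] w 24.8 7.55
[ 0.7 -0.   0.3] spin 0.1
```

Request:
apply_moves(targets="0 -0.1 -3.9 -3 0.42; 0 -0.4 -7.8 -6 0.42; 0 -0.9 -11.7 -9 0.42; 0 -1.6 -15.6 -12 0.42; 0 -2.6 -19.4 -15 0.42; 0 -3.7 -23.2 -18 0.42; 0 -5 -26.9 -21 0.42; 0 -6.5 -30.5 -24 0.42; 0 -8.2 -34 -27 0.42; 0 -10 -37.5 -30 0.42")

```text
clock: 8.38
position: [519.9, -39.4, 35.7]
ee_rot: [0.701, 0.091, -0.701, 0.091]
contact_force: [-1.1, -0.3, 1.0]
gripper_width: 24.4
```

Request:
apply_moves(targets="0 0 -0.5 0 0.42; 0 0 -0.5 0 0.3; 0 0 -0.5 0 0.1; 0 0 -0.5 0 0.1; 0 0 -0.5 0 0.1; 0 0 -0.5 0 0.1")

```text
clock: 8.88
position: [520.1, -39.4, 36.0]
ee_rot: [0.701, 0.09, -0.701, 0.09]
contact_force: [-0.2, -0.3, 0.1]
gripper_width: 38.4
```

```bash
python3 -c "
from h import *
plan([(*knob(s),35,104.6+s) for s in (90,)])
w=get_image('wrist');cv2.imwrite('pics/w8.png',w['img'][:,:,::-1]);print([proj(w,[*knob(90),z]).round() for z in(60,99)])"
```

```text
pos [520.1 -39.4  36. ] x [ 0.  0. -1.] y [ 0.252 -0.968  0.   ] z [-0.968 -0.252 -0.   ] j [ 0.24  0.39 -0.45 -0.   -0.73  0.02] F [-0.2 -0.3  0.1] w 38.4 8.8833
[ 1.  -0.   0.5] spin 0.0
[array([263., 233.]), array([263., 269.])]
```

View pics/w8.png

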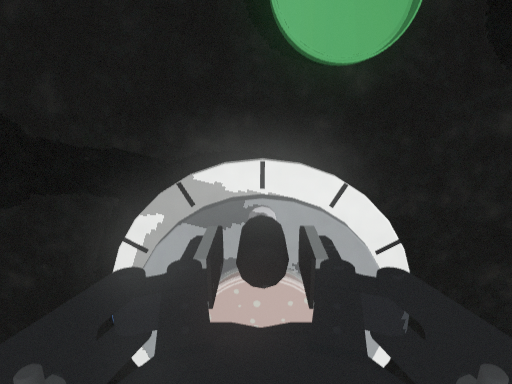

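The knob is free at (263,250), and its pin is in line with the tick at (263,175). I rise straight up, then back away toward the robot to clear the top view.

Request:
apply_moves(targets="-10 0 0 0 0.1; -25 0 0 0 0.1; -45 0 0 0 0.1; -70 0 0 0 0.1; -100 0 0 0 0.1; -130 0 0 0 0.1; -150 20 0 0 0.1; -150 50 0 0 0.1; -150 85 0 0 0.1; -150 120 0 0 0.1")

```text
clock: 9.77
position: [551.0, -156.3, 187.9]
ee_rot: [0.702, 0.09, -0.7, 0.091]
contact_force: [-0.0, 0.4, -0.7]
gripper_width: 38.5
```

Request:
apply_moves(targets="0 35 0 0 0.1; 0 70 0 0 0.1; 0 105 0 0 0.1; 0 140 0 0 0.1; 0 170 0 0 0.1; 0 190 0 0 0.1; 0 200 0 0 0.1; 0 200 0 0 0.1; 0 200 0 0 0.1")

```text
clock: 10.52
position: [600.7, -348.6, 186.1]
ee_rot: [-0.701, -0.09, 0.701, -0.09]
contact_force: [-0.1, 0.5, -0.1]
gripper_width: 38.6
```

Run:
```python
from h import *
s=status.read_state();print(s["position"],s["contact_force"],s["clock"])
d=get_image("top");im=d["img"].astype(int);R,G,B=im[...,0],im[...,1],im[...,2]
roi=np.zeros(R.shape,bool);roi[140:260,150:262]=1
def cen(mm,z,n):
    ys,xs=np.nonzero(mm&roi)
    if len(xs)==0: print(n,0);return
    p=ray(d,[xs.mean(),ys.mean()],z)[0,:2];v=p-C;print(n,len(xs),p,np.hypot(*v),np.degrees(np.arctan2(v[1],v[0])))
cen((B>R+50)&(B>G+20),24,"blue")
cen((R>130)&(G<110)&(B<110),36,"red")
cen((R>G+12)&(R>190)&(G>150),53,"dish")
cv2.imwrite("pics/topend.png",cv2.resize(d["img"][135:265,145:275,::-1],None,fx=4.5,fy=4.5,interpolation=2))
d=get_image("scene");cv2.imwrite("pics/send.png",cv2.resize(d["img"][130:240,150:290,::-1],None,fx=4,fy=4,interpolation=2))
```

```text
[ 600.74748684 -348.55556148  186.06294272] [-0.10840016  0.53441032 -0.08494103] 10.5167
blue 69 [600.13336282  58.1785363 ] 102.54719218575747 14.155599211748445
red 65 [483.75680818 101.18821334] 70.16463885190528 103.97376864302022
dish 1023 [499.74529228  32.68660871] 1.0403649327083933 -156.58724457233248
```

View pics/topend.png

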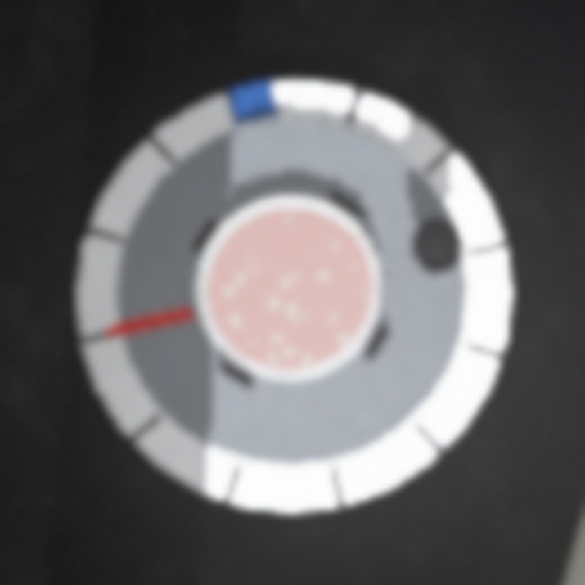

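View pics/send.png

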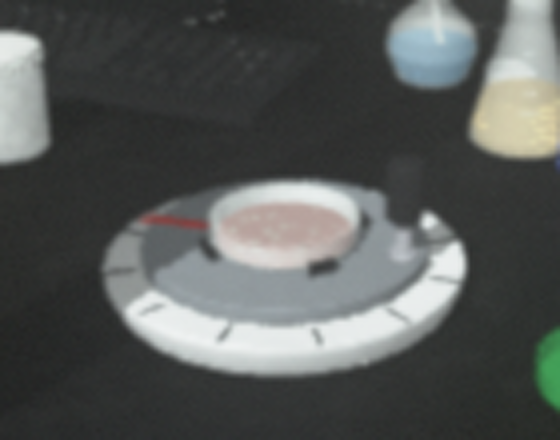

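The pointer is 89.8° from the blue mark, on the third tick counter-clockwise. The dish is centred within 1 mm and flat.

```bash
python3 -c "
from bench import job;print(job.job_done())"
```

```text
the job is handed in; nothing more can be done
None
```

I turned the turntable to its third click and handed the job in at about 10.6 s. I held the knob in a loose finger cage, followed the 90° arc in three 30° calls, then opened the fingers and moved well clear.

- **Pointer:** the last top view shows it 89.8° counter-clockwise from the blue mark, on the third tick.
- **Dish:** it sits within about 1 mm of the turning axis, flat between its lugs.
- **Forces:** contact forces reported at the end of each call stayed below about 5 N.
- **Disagreement:** the fingertips stood about 40 mm higher than the reported TCP. On the first try the jaws shut to 17 mm above the knob without touching anything. I reopened them, went about 28 mm lower and took hold of the knob.
- **Width reading:** with the knob gripped, the gripper showed 21.6 mm for the 24 mm knob.

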